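Set the hot-water dial to the orange stud

ROBOT

A 7-joint arm with a two-finger parallel gripper is mounted at the origin on the work surface. World frame = base frame: x ahead of the robot, y to its left, z up, the work surface at z = 0. Lengths are in m, angles in rad, forces in N, time in s.
With the tool pointing down it reaches from about 0.4 to 0.875 m from the base axis. Payload 19.3 kg.
Tool frame: the origin (TCP) lies on the centre line of the jaws, within the pads' length; the fingertips stand 8 mm ahead of it and the grasp point (between the pads) lies 11 mm behind it; z points along the fingers, y is the line along which they close (so a half turn about z gives the same grasp; the last joint's range is limited). The gripper opens to 85 mm and grips with 20 to 120 N. Pads are 22 mm wide; open, the fingers measure 114 mm over their backs; the gripper's body (76 mm by 85 mm) begins 54 mm behind the grasp point. The pads swing forward as they close: fully open they stand 13 mm farther back than shut.
Start: joints at [-1.36, 0.521, -0.036, 1.599, 0.021, 1.021, -0.113], TCP at [0.173, 0.601, 0.239] pointing down, gripper open.
Joint ranges: [-2.91, 2.91], [-0.3, 2.13], [-1.5, 1.42], [0.17, 2.43], [-1.26, 4.41], [0.16, 1.93], [-2.52, 2.52]. Speed limits (rad/s): [1.89, 1.89, 2.39, 2.39, 3.01, 3.01, 3.01].

INTERFACE

Orientations are given as [roll, pitch, yaw] about the fixed x, y, z axes, in that order (R = Rz(yaw) Ry(pitch) Rx(roll)).
In Python, from workcell import status, grab_frame, camera_params, bot, search_frame, silhouettes gives the robot as it stands.
- The arm moves only by the shell command python3 -m creep 'ROWS' [FORCE]. ROWS is JSON, a list of rows, each a list of 5 numbers: the shift along the tool's x, y, z in units of 60 mm (1.0 is 60 mm), then the turn about the tool's z in units of 8 degrees (1.0 is 8 degrees), then the opening, from 0 (shut) to 1 (fully open). In form: [[x, y, z, twist, hand], ...]. A call has 1 to 5 rows; each row is the pose to reach, as a shift and turn from the pose commanded when the call began, along the tool's axes at that moment; what a row does not reach only later rows make up. A row lasts 1/8 s, in which the tool goes at most 62.5 mm and 10.7 degrees, less where a joint would pass 70% of its speed; a pose out of reach is approached as far as the arm can. A call with a gripper value outside its range is refused whole. The fingers move at their own pace and stop on an object; FORCE is the grip in N (left out, the last holds). Time passes only in rows, so rows that repeat a pose let the fingers close. It gives the time, the measured TCP pose, the force, the opening and the grip force at its end, in the units of the state.
- status.observe(): the state, without advancing time (a new reading comes with each control period).
- grab_frame(name): name is "scene" or "top" or "wrist"; returns the picture (420x560x3 uint8, blue, green, red); there is no depth.
- camera_params(name): a dict with "K" (3x3 intrinsics, pixels), "k1" (the pictures are not rectified: a ray, as slopes to the right and down, at radius r is drawn at 1 + k1 r^2 times it, then the intrinsics apply), "rvec" (rotation vector, rad) and "tvec" (3), from world to camera coordinates, as OpenCV has them; the wrist camera has in their place "tool_from_camera" (4x4, takes a point from camera to tool coordinates, whose origin is the TCP and whose axes are the flange's). Camera axes: x right, y down, z forward; pixel columns grow to the right and rows downward; lengths in m; the calibration is good to about 2 mm. A picture is of the moment at which its call begins: read the wrist's pose just before it. camera_params takes no time and is no camera call.
- bot.job_done(): hands the job in; it is judged then, once.
Trained networks look in the newest picture that a camera, given by its name, has taken for a name from the list of things; names that differ only in an ending like _2 or _b are one class to them, and where a whole thing is asked for, a point or a joint stands for the part that bears it (a point fixed in the world has none). Each returns a list of dicts, best first, with "p" (0 to 1); they miss things now and then, are a little off and sometimes report something else, mostly with a low value. They report only what shows in the picture. A call takes as long as a camera call.
- search_frame(camera, name): "extent" ([left, top, right, bottom] as shares, 0 to 1, of the picture: columns of its width, rows of its height, round what is visible of it).
- silhouettes(camera, name): "mask" (420x560 bool, what is visible of it) and "extent" ([left, top, right, bottom] as shares, 0 to 1, of the picture: columns of its width, rows of its height, round what is visible of it).
The state is a dict: "clock": time; "qpos": joint angles; "qd": joint speeds; "joint_efforts": joint torques, N m; "position": TCP position; "tool_rot": TCP orientation; "force": force on the tool from outside, world axes, zero at the start; "moment": the same for the moment, N m; "grip_width": finger opening in m; "finger_force": force on a finger pad.
Only numpy, scipy, OpenCV 4.12 (cv2) and the standard library are available. Lean on these libraries where they do the work, as an engineer would, in place of code of your own. Each camera call takes 0.05 s, during which the arm holds its last target. There are 200 camera calls.

TASK

On the grey hot-water control, lay a fingertip on the black knurled dial and turn it until its white pointer clicks in at the orange stud; then press the red button beside it right down to store the setting, and let it come back up. Do not press the button before the dial is set, and leave the jar, bowl, saucer, mug and spatula where they are.

Things in the scene. Friction and masses are not known exactly. Their poses are not given: they have to be found in the camera images.
- dial_face (a point): Centre of the dial's flat level top, 73 mm above the work surface. Black disc 90 mm wide (95 over its 28 rim ribs), 18 mm thick, vertical axis, on a grey housing 160 x 240 x 50 mm. Sprung: gives 1 mm at 4 N, then 2 N a mm, 4 mm at most. Finger friction 0.5 or more: a tip 25 to 35 mm off the axis, pressed down 2 to 3 mm and moved round it, carries the dial along.
- pointer (a point): Point that turns with the dial: straight out from the axis along the white pointer stripe (on the dial's face and rim), 63 mm from the axis and 55 mm above the work surface, on the circle where the studs stand. When the dial is clicked in at a stud this point lies over the stud's centre.
- dial (a joint): Dial angle in rad, growing anticlockwise seen from above; stops at -1.25 and 1.77. Detents every 30 degrees at -1.047, -0.524, 0, 0.524, 1.047, 1.571, each with a dark tick; between them the dial snaps to the nearer one. Turning needs up to 0.05 N m. Starts at 0 or 0.524; studs stand at the other four, so orange is 1 to 3 clicks away, either way.
- stud_orange: Orange stud, a disc 18 mm across and 5 mm high fixed on the housing's top on a 63 mm circle about the dial's axis; origin at its underside's centre, 50 mm above the work surface. Blue, white and green studs of the same shape mark the other settings. Which stud stands where varies.
- set_button_top (a point): Centre of the top of the round red button, 32 mm across, in a black collar 48 mm across on the same housing, 120 mm from the dial's axis, its top 72 mm above the work surface. Pressed straight down; the point moves with it.
- set_button (a joint): Travel of the button in m: 0 up, 0.006 fully down. Springs back; fully down takes 5 N.
- control: The grey housing with the dial and the button on top, 160 x 240 x 50 mm, fixed to the work surface. Origin at the centre of its underside, x away from the robot, y along its 240 mm side; the dial axis lies at y = +35 mm, the button at y = -85 mm.
- jar: Plastic jar with a red screw lid, 72 mm across, 100 mm high, beside the control. Leave alone. Origin at the centre of its underside.
- bowl: Orange plastic bowl, 136 mm across, 55 mm high. Leave alone. Origin at the centre of its underside.
- saucer: White ceramic saucer, 140 mm across, 18 mm high. Leave alone. Origin at the centre of its underside.
- mug: Blue ceramic mug, 76 mm across, 85 mm high, with a handle. Leave alone. Origin at the centre of its underside.
- spatula: Wooden spatula, 280 mm long, lying flat on the robot's side of the control. Leave alone. Origin at the middle of its underside.

How it is judged:
On the way, in this order (a step that is already met when the one before it is completed fails the run):
1. a finger bears on the control (over 0.5 N) (contact force between the fingers and control above 0.5 N), for 0.05 s.
2. the dial is clicked in with its pointer at the orange stud (within 6 mm on the stud circle) (horizontal distance between pointer and stud_orange below 0.006 m), for 0.2 s.
3. the button is pressed down (at least 4.5 of its 6 mm) with the dial set (horizontal distance between pointer and stud_orange below 0.006 m and value of joint set_button above 0.0045 m), for 0.05 s.
At the end, for the whole second after the job is handed in: The pointer rests at the orange stud (pointer point within 6 mm of the stud's centre, dial at rest) and the button is up again (within 1.5 mm) (horizontal distance between pointer and stud_orange below 0.006 m and velocity of joint dial between -0.05 and 0.05 rad/s and value of joint set_button below 0.0015 m); the robot touches nothing.
It fails at once if the button is pressed while the dial is not at the orange stud (not (horizontal distance between pointer and stud_orange below 0.006 m) and value of joint set_button above 0.003 m).
It fails at once if the jar, bowl, saucer, mug or spatula is lifted, carried or pushed more than 20 mm (distance of any of jar, bowl, saucer, mug, spatula from where it was at the start of the episode above 0.02 m).
It also fails if it takes over 45 s, if anything falls off the work surface, if the arm or the gripper's body presses on something with over 40 N, if the wrist force passes 120 N, or if a joint passes its speed limit or range.

## Working session

There is one attempt and no reset: what is moved stays moved. The work goes in short steps, Python scripts to look and compute and a shell command to move; the robot and the scene stay as the last step left them, time stands still between calls to the robot, and variables do not carry over. Pictures are saved under pics/ and viewed, at most 10 in all, crops included, and the job is handed in when it is done.

```bash
mkdir -p pics; cat > h.py <<'E'
import numpy as np, cv2
from scipy.spatial.transform import Rotation as R
from workcell import status, grab_frame, camera_params, bot, search_frame, silhouettes
def cam(name, st=None):
    c=camera_params(name); K=np.array(c["K"],float)
    if "rvec" in c:
        Rw=cv2.Rodrigues(np.array(c["rvec"],float))[0]; t=np.array(c["tvec"],float).ravel()
        return K,c["k1"],Rw.T,-Rw.T@t
    T=np.array(c["tool_from_camera"]); Rt=R.from_euler('xyz',st["tool_rot"]).as_matrix()
    return K,c["k1"],Rt@T[:3,:3],Rt@T[:3,3]+np.array(st["position"])
def toworld(cm,u,v,z):
    K,k1,Rc,o=cm
    d=np.array([(u-K[0,2])/K[0,0],(v-K[1,2])/K[1,1]]); s=d.copy()
    for _ in range(20): s=d/(1+k1*(s@s))
    r=Rc@np.array([*s,1]); return o+r*(z-o[2])/r[2]
def topix(cm,p):
    K,k1,Rc,o=cm; q=Rc.T@(np.array(p)-o); s=q[:2]/q[2]; s=s*(1+k1*(s@s))
    return np.array([K[0,0]*s[0]+K[0,2],K[1,1]*s[1]+K[1,2]])
E
python3 - <<'E'
from h import *
st=status.observe(); print(st)
for n in ["top","scene"]:
    im=grab_frame(n); cv2.imwrite(f"pics/{n}0.png",im); cm=cam(n)
    for o,z in [("dial_face",.073),("stud_orange",.055),("set_button_top",.072),("control",.05),("pointer",.073)]:
        for r in silhouettes(n,o)[:2]:
            v,u=np.nonzero(r["mask"]); print(n,o,round(r["p"],2),u.mean().round(1),v.mean().round(1),len(u),toworld(cm,u.mean(),v.mean(),z).round(4))
E
```

```text
{'clock': 0.0, 'qpos': array([-1.36020604,  0.52200709, -0.03632562,  1.59998102,  0.0211774 ,
        1.02110313, -0.11280854]), 'qd': array([-1.24382930e-03, -8.83963860e-07,  6.08395889e-04, -1.86971149e-03,
       -9.03009635e-04,  1.76664887e-04, -1.41643271e-04]), 'joint_efforts': array([ 8.30592962e-04, -9.27125216e+01,  1.98035404e+00, -3.69922256e+01,
        1.78647588e-02,  8.30108591e-03,  2.20663662e-05]), 'position': array([0.17313794, 0.60020878, 0.23873972]), 'tool_rot': array([-3.14047976e+00,  6.08961002e-05,  2.86077003e+00]), 'force': array([ 0.68709134,  0.30338622, -0.24607466]), 'moment': array([ 0.01105436, -0.04969007, -0.007986  ]), 'finger_force': 0.0, 'grip_width': 0.08525129747157692}
top dial_face 0.61 280.9 216.3 2129 [0.5621 0.0331 0.073 ]
top stud_orange 0.46 307.7 238.9 72 [ 0.5243 -0.0166  0.055 ]
top set_button_top 0.67 346.7 210.0 214 [ 0.5761 -0.0855  0.072 ]
top control 0.86 299.9 217.6 10786 [ 0.5643 -0.0022  0.05  ]
top pointer 0.85 281.1 216.2 2061 [0.5623 0.0327 0.073 ]
scene dial_face 0.95 288.8 217.5 1020 [0.5799 0.033  0.073 ]
scene set_button_top 0.53 233.1 221.8 137 [ 0.5878 -0.0854  0.072 ]
scene control 0.93 270.3 234.5 5700 [ 0.6078 -0.0078  0.05  ]
scene control 0.53 233.1 221.8 142 [ 0.5535 -0.0881  0.05  ]
scene pointer 0.94 288.4 217.7 1104 [0.5806 0.032  0.073 ]
```

```bash
python3 -c "
import cv2,numpy as np
a=cv2.imread('pics/top0.png');print(a.shape)"
```

```text
(420, 560, 3)
```

View pics/top0.png

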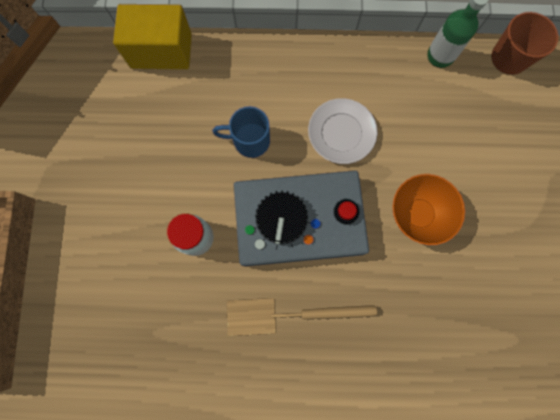

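The top view shows the housing at mid-picture with the dial at (281,216). The pointer stripe points down towards (277,242). The studs are green (250,230), white (260,244), orange (308,240) and blue (316,224), and the button is at (347,211). The pointer is at slot 3 (0 rad) and orange at slot 5, so it needs two clicks anticlockwise. I'm moving over it with the fingers closing.

```bash
python3 -m creep '[[-0.75,-0.62,0,0,0],[-1.5,-1.24,0,0,0],[-2.25,-1.86,0,0,0],[-3.0,-2.48,0,0,0],[-3.75,-3.1,0,0,0]]' 20 && python3 -m creep '[[-0.75,-0.62,0,0,0],[-1.5,-1.24,0,0,0],[-2.25,-1.86,0,0,0],[-3.0,-2.48,0,0,0],[-3.5,-2.9,0,0,0]]' && python3 -m creep '[[-0.5,-0.4,0,0,0],[-0.5,-0.4,0,0,0],[-0.5,-0.4,0,0,0]]'
python3 - <<'E'
from h import *
st=status.observe(); print(st["position"],st["tool_rot"],st["grip_width"],st["force"],st["clock"])
im=grab_frame("wrist"); cv2.imwrite("pics/w1.png",im); cm=cam("wrist",st)
for o,z in [("dial_face",.073),("stud_orange",.055),("set_button_top",.072)]:
    for r in silhouettes("wrist",o)[:2]:
        v,u=np.nonzero(r["mask"]); print(o,round(r["p"],2),u.mean().round(1),v.mean().round(1),len(u),toworld(cm,u.mean(),v.mean(),z).round(4))
E
```

```text
clock: 1.23
position: [0.3388, 0.3578, 0.2395]
tool_rot: [3.141, 0.0, 2.861]
force: [1.5, 0.5, -0.4]
grip_width: 0.0001
finger_force: 0.0
clock: 1.85
position: [0.4926, 0.1316, 0.2395]
tool_rot: [3.142, 0.001, 2.859]
force: [0.7, 1.0, 0.2]
grip_width: 0.0002
finger_force: 0.0
clock: 2.22
position: [0.5132, 0.1032, 0.2393]
tool_rot: [3.141, -0.0, 2.861]
force: [0.5, 0.8, -0.0]
grip_width: -0.0003
finger_force: 0.0
[0.51323554 0.1032058  0.23925472] [ 3.14140786e+00 -3.57781904e-04  2.86100450e+00] -0.0002769871696740923 [ 0.4660082   0.76900744 -0.03062247] 2.225
dial_face 0.88 231.7 250.0 4920 [0.5552 0.034  0.073 ]
stud_orange 0.52 186.0 229.8 177 [ 0.5233 -0.0143  0.055 ]
set_button_top 0.93 145.1 288.3 610 [ 0.5741 -0.0812  0.072 ]
```

View pics/w1.png

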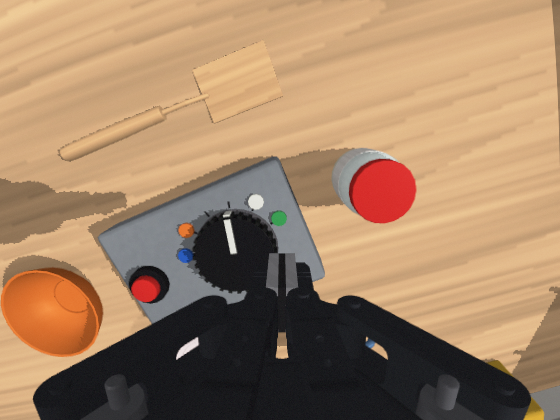

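The wrist view shows the closed fingers beside the dial, which is centred at about (235,251). The pointer stripe goes up to (226,212), with one dark tick between it and orange (186,230), so two clicks anticlockwise is confirmed. The fused dial axis is about (0.560,0.0325), the button (0.575,-0.085) and orange (0.524,-0.0155). The distances of 118 and 60 mm are as they should be. I'll go to 30 mm off the axis, at the 120° side, and descend.

```bash
python3 -m creep '[[-0.36,-0.29,0.5,0,0],[-0.72,-0.57,1.0,0,0],[-0.72,-0.57,1.7,0,0],[-0.72,-0.57,2.4,0,0],[-0.72,-0.57,2.48,0,0]]' && python3 -m creep '[[0,0,0.05,0,0],[0,0,0.1,0,0],[0,0,0.15,0,0],[0,0,0.15,0,0]]'
```

```text
clock: 3.05
position: [0.5441, 0.0581, 0.0886]
tool_rot: [-3.14, -0.004, 2.862]
force: [1.2, -0.1, 0.3]
grip_width: 0.0
finger_force: 0.0
clock: 3.55
position: [0.5457, 0.0579, 0.0818]
tool_rot: [3.141, 0.0, 2.861]
force: [-0.2, -0.4, 0.9]
grip_width: 0.0
finger_force: 0.0
```

```bash
python3 -m creep '[[0,0,0.03,0,0],[0,0,0.06,0,0],[0,0,0.06,0,0]]'
```

```text
clock: 3.92
position: [0.5459, 0.058, 0.0781]
tool_rot: [3.141, 0.0, 2.861]
force: [-1.1, 0.4, 6.9]
grip_width: -0.0
finger_force: 3.7
```

```bash
python3 -m creep '[[0.035,-0.04,0,0,0],[0.065,-0.083,0,0,0],[0.112,-0.176,0,0,0],[0.136,-0.279,0,0,0],[0.136,-0.279,0,0,0]]' && python3 -m creep '[[0.003,-0.052,0,0,0],[0.003,-0.104,0,0,0],[-0.006,-0.155,0,0,0],[-0.016,-0.207,0,0,0],[-0.016,-0.207,0,0,0]]'
python3 - <<'E'
from h import *
im=grab_frame("top"); c=cv2.resize(im[160:280,220:380],None,fx=4,fy=4,interpolation=cv2.INTER_CUBIC)
w=cv2.resize(grab_frame("wrist")[150:420,50:400],None,fx=1.2,fy=1.2)
o=np.zeros((480,640,3),np.uint8); o=c; cv2.imwrite("pics/t2.png",o); cv2.imwrite("pics/w2.png",w)
E
```

```text
clock: 4.55
position: [0.5335, 0.0437, 0.0783]
tool_rot: [3.141, 0.001, 2.86]
force: [-1.4, -0.2, 7.8]
grip_width: 0.0
finger_force: 3.5
clock: 5.18
position: [0.5312, 0.0314, 0.0783]
tool_rot: [3.141, 0.001, 2.86]
force: [0.7, -1.6, 6.9]
grip_width: 0.0003
finger_force: 3.5
```

View pics/w2.png

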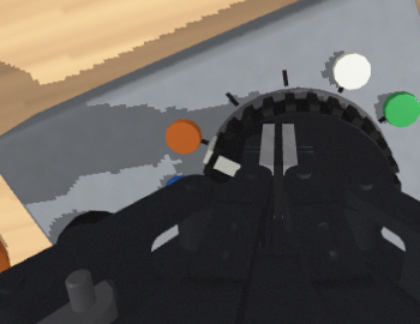

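The pointer stripe, at about (215,160) in the crop, now lies at the tick next to the orange stud (183,137). I'll lift off and check.

```bash
python3 -m creep '[[0,0,-0.1,0,0],[0,0,-0.5,0,0],[0,0,-1.3,0,0],[0.5,0.7,-2.0,0,0],[0.5,0.7,-2.0,0,0]]'
python3 - <<'E'
from h import *
st=status.observe(); im=grab_frame("wrist"); cm=cam("wrist",st)
for o,z in [("stud_orange",.055),("set_button_top",.072),("dial_face",.073)]:
    for r in silhouettes("wrist",o)[:2]:
        v,u=np.nonzero(r["mask"]); print(o,round(r["p"],2),u.mean().round(1),v.mean().round(1),len(u),toworld(cm,u.mean(),v.mean(),z).round(4))
c=topix(cm,[.56,.0325,.073]); print(c)
u,v=np.clip(c.astype(int),[130,100],[430,320]); cv2.imwrite("pics/w3.png",cv2.resize(im[v-100:v+100,u-130:u+130],None,fx=3,fy=3))
E
```

```text
clock: 5.9
position: [0.5135, 0.0837, 0.2005]
tool_rot: [3.138, 0.003, 2.865]
force: [-0.1, 1.0, -1.8]
grip_width: -0.0001
finger_force: 0.0
stud_orange 0.61 191.3 236.7 205 [ 0.5231 -0.0141  0.055 ]
set_button_top 0.59 145.6 302.3 758 [ 0.5739 -0.0803  0.072 ]
dial_face 0.57 237.9 254.8 4806 [0.548  0.0305 0.073 ]
dial_face 0.52 145.6 302.3 791 [ 0.5735 -0.0795  0.073 ]
[243.59168139 264.99721348]
```

View pics/w3.png

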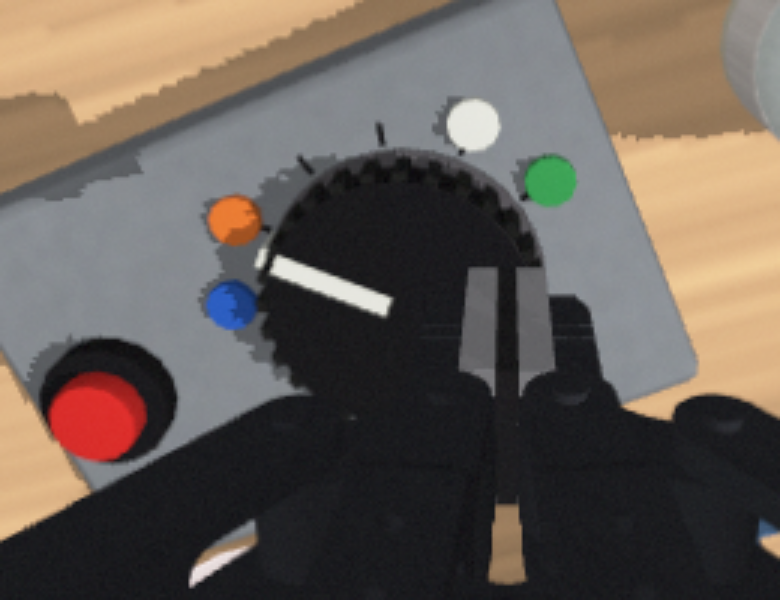

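The stripe runs from (390,307) to (272,263), with orange at (235,220) and blue at (232,305). Height parallax matters here, so I'll compute the angle.

```bash
python3 - <<'E'
from h import *
st=status.observe(); cm=cam("wrist",st)
f=lambda x,y,z: toworld(cm,113+x/3,164+y/3,z)[:2]
a=f(390,307,.073);b=f(272,263,.073);d=(b-a)/np.linalg.norm(b-a)
g=lambda p:np.degrees(np.arctan2(p[1],p[0]))%360
S=[f(235,220,.055),f(232,305,.055),f(473,125,.055),f(550,181,.055)]
from scipy.optimize import least_squares
r=least_squares(lambda c:[np.linalg.norm(s-c)-.063 for s in S],[.56,.0325]); c=r.x
print(a,b,"dir",g(d),"axis",c,r.fun,"studs",[g(s-c).round(1) for s in S],"err",np.linalg.norm(c+.063*np.array([np.cos(np.radians(g(d))),np.sin(np.radians(g(d)))])-S[0]), g(b-c))
print("btn",f(98,418,.072))
E
```

```text
[0.55861236 0.02788828] [ 0.53342244 -0.00365361] dir 231.38850986467563 axis [0.56219947 0.03110886] [ 0.00037053 -0.00074548  0.00017134 -0.0006025 ] studs [np.float64(230.0), np.float64(259.5), np.float64(142.7), np.float64(113.4)] err 0.00156499994383379 230.3814019343969
btn [ 0.57196302 -0.0831751 ]
```

The pointer is 1.6 mm from the orange stud, so the dial is set. The four-stud fit has residuals under 1 mm. The button is at about (0.574,-0.085). I'll move over it at height, then down.

```bash
python3 -m creep '[[-0.58,-0.8,0,0,0],[-1.16,-1.6,0,0,0],[-1.75,-2.42,0,0,0],[-1.75,-2.42,0.9,0,0],[-1.75,-2.42,1.8,0,0]]' && python3 -m creep '[[0,0,0,0,0],[0,0,0,0,0]]'
```

```text
clock: 6.72
position: [0.5736, -0.0902, 0.0877]
tool_rot: [-3.141, -0.0, 2.858]
force: [0.9, 0.5, -0.6]
grip_width: -0.0
finger_force: 0.0
clock: 6.98
position: [0.5746, -0.0888, 0.0912]
tool_rot: [-3.141, 0.001, 2.86]
force: [0.5, 0.4, 0.4]
grip_width: -0.0001
finger_force: 0.0
```

```bash
python3 -m creep '[[0.02,0.06,0,0,0],[0.02,0.06,0.12,0,0],[0.02,0.06,0.2,0,0],[0.02,0.06,0.27,0,0],[0.02,0.06,0.27,0,0]]'
```

```text
clock: 7.6
position: [0.5742, -0.0842, 0.074]
tool_rot: [3.141, 0.0, 2.861]
force: [-0.8, 1.8, 9.2]
grip_width: -0.0002
finger_force: 4.5
```

9.2 N at 74 mm means the button is on its stop. I'll hold briefly, then lift clear and check.

```bash
python3 -m creep '[[0,0,0.01,0,0],[0,0,0.01,0,0],[0,0,-0.2,0,0],[0,0,-0.9,0,0],[0,0,-1.6,0,0]]' && python3 -m creep '[[0.5,1.0,-0.6,0,0],[1.0,1.8,-0.6,0,0],[1.5,2.5,-0.6,0,0],[1.5,2.5,-0.6,0,0],[1.5,2.5,-0.6,0,0]]'
python3 - <<'E'
from h import *
st=status.observe(); cm=cam("wrist",st); im=grab_frame("wrist"); print(topix(cm,[.562,.031,.073]),topix(cm,[.562-.063*np.cos(.873),.031-.063*np.sin(.873),.055]))
cv2.imwrite("pics/w4.png",im)
E
```

```text
clock: 8.22
position: [0.5735, -0.0846, 0.1708]
tool_rot: [-3.141, -0.001, 2.86]
force: [0.8, -0.3, 0.9]
grip_width: 0.0
finger_force: 0.0
clock: 8.85
position: [0.529, 0.0844, 0.2059]
tool_rot: [-3.141, 0.0, 2.861]
force: [0.3, 0.4, 0.1]
grip_width: -0.0001
finger_force: 0.0
[238.57860286 251.63241621] [184.09542241 221.38173115]
```

View pics/w4.png

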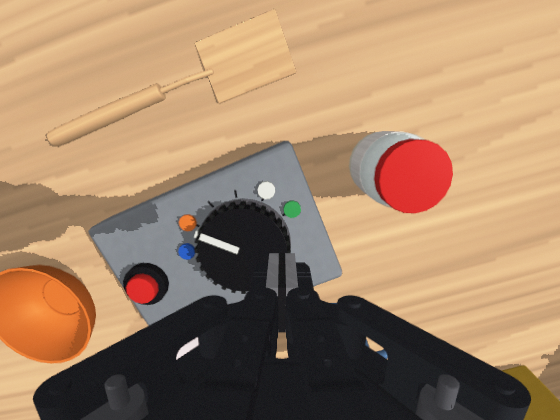

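The pointer stripe, from (239,250) to (201,236), still points at orange (187,222). The button (142,289) is up, nothing else has moved and the arm is clear. I'm handing in.

```bash
python3 -c "
from workcell import bot
print(bot.job_done())"
```

```text
the job is handed in; nothing more can be done
None
```

The dial is clicked in at the orange stud (pointer measured 1.6 mm from its centre), the red button was pressed to its stop and has come back up, nothing else looked moved in the last wrist picture, and the job was handed in shortly after 8.85 s on the robot's clock; no verdict came back.

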